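Load the ink carton onto the lifting blade

ROBOT

A 6-joint arm with a two-finger parallel gripper is mounted at the origin on the work surface. World frame = base frame: x ahead of the robot, y to its left, z up, the work surface at z = 0. Lengths are in m, angles in degrees, forces in N, time in s.
With the tool pointing down it reaches from about 0.375 to 0.925 m from the base axis. Payload 5.7 kg.
Tool frame: the origin (TCP) lies midway between the tips of the shut fingers; the grasp point (between the pads) lies hold_point_z behind it (hold_point_z is the distance from the TCP to the grasp point, in m); z points along the fingers, y is the direction in which the jaws open and shut (so a half turn about z gives the same grasp; the last joint's range is limited). The gripper opens to 85 mm and grips with 20 to 120 N. Pads are 22 mm wide; open, the fingers measure 114 mm over their backs; the gripper's body (76 mm by 85 mm) begins 54 mm behind the grasp point. The pads swing forward as they close: fully open they stand 13 mm farther back than shut.
Start: joints at [68.405, 20.558, 86.54, -0, 72.909, -6.595], TCP at [0.155, 0.58, 0.231] pointing down, gripper open.
Joint ranges: [-170.27, 170.27], [-57.76, 135], [12.27, 136.19], [-55.21, 235.2], [11.17, 155.16], [-170.74, 170.74]. Speed limits (degrees/s): [136.94, 136.94, 180, 180, 180, 180].

INTERFACE

Orientations are given as a 3x3 rotation matrix whose columns are the frame's x, y, z axes.
In Python, from workcell import observe, camera, calibration, job_done, hold_point_z gives the robot as it stands.
- The arm moves only by the tool play_rows, never from a script. Its argument "moves" is a list that holds one entry, the list of rows, each a list of 7 numbers: the opening, from -1 (shut) to 1 (fully open), then the shift along the world's x, y, z in mm, then the turn, a rotation vector about the world's x, y, z in degrees. In form: [[[hand, x, y, z, wx, wy, wz], ...]]. A call has 1 to 5 rows; each row is the pose to reach, as a shift and turn from the pose measured when the call began; what a row does not reach only later rows make up. A row lasts 1/10 s, in which the tool goes at most 50 mm and 8.59 degrees, less where a joint would pass 70% of its speed; a pose out of reach is approached as far as the arm can. A call with a gripper value outside its range is refused whole. The fingers move at their own pace and stop on an object; the grip force is fixed at half the most. Time passes only in rows, so rows that repeat a pose let the fingers close. It gives the time, the measured TCP pose, the force and the opening at its end, in the units of the state.
- observe(): the state, without advancing time (a new reading comes with each control period).
- camera(name): name is "scene" or "top"; returns the picture (384x512x3 uint8, blue, green, red); there is no depth.
- calibration(name): a dict with "camera_matrix" (3x3 intrinsics, pixels), "view" (4x4, takes a point from world to camera coordinates). Camera axes: x right, y up, looking along -z (the intrinsics and any distortion apply to the point x, -y, -z); pixel columns grow to the right and rows downward; lengths in m; the calibration is good to about 2 mm. A picture is of the moment at which its call begins. calibration takes no time and is no camera call.
- job_done(): hands the job in, once; it reports no verdict.
The state is a dict: "time_s": time; "joints": joint angles; "dq": joint speeds; "joint_efforts": joint torques, N m; "tcp_pos": TCP position; "tool_rot": TCP orientation; "wrist_force": force on the tool from outside, world axes, zero at the start; "torque": the same for the moment, N m; "opening": finger opening in m.
Only numpy, scipy, OpenCV 4.12 (cv2) and the standard library are available. Lean on these libraries where they do the work, as an engineer would, in place of code of your own. Each camera call takes 0.05 s, during which the arm holds its last target.

TASK

Load the tall yellow ink carton onto the steel lifting blade: tip the carton back on its rear edge so that it leans by itself on the wooden stand behind it, then, while it leans, slide the blade squarely under its raised front as far as it will go. Finally rock the carton forward again so that it stands upright with its whole weight on the blade, and let go of everything. Push gently, never ram the carton into the stand or knock it over, and leave the jars, the water cup and the brush pot where they stand.

Things in the scene. Friction and masses are not known exactly. Their poses are not given: they have to be found in the camera images.
- carton: Yellow closed carton, 104 mm deep (own x), 130 wide (own y), 180 tall (own z), 0.5 to 0.85 kg, too big to grip. Origin at the centre of its underside. Own +x points from its front (green square on a white label) to its rear, towards the stand. Starts upright, its rear bottom edge 2 to 12 mm in front of the stand's foot
- carton_front (a point): middle of the carton's front bottom edge (52 mm from the origin along the carton's -x)
- carton_rear (a point): middle of the carton's rear bottom edge (52 mm from the origin along the carton's +x), the edge it tips about. It balances at 30 degrees; tipped further it falls onto the stand and leans there by itself at 36 to 43 degrees; rocked forward to less than 30 degrees it falls upright by itself
- carton_top_rear (a point): middle of the carton's rear top edge (180 mm above carton_rear in the carton's frame). When the carton leans, this edge overhangs the stand's top and can be hooked from behind by fingers pointing down
- stand: Low, steep wooden stand, fixed to the table. Its board, 160 mm wide, rises backwards from the table at 36 degrees from upright; board and supports reach no higher than 91 mm and end 120 mm behind the foot. Origin on the table at the middle of the board's foot line; own +x points away from the carton
- blade: Lifting blade lying flat on the table: steel plate 160 mm long (own x), 80 wide (own y), 5 thick, 0.32 kg, upright dark wooden grip at the back. Origin at the centre of the plate's underside; own +x points to the tip. Held by its grip it slides freely. Under the leaning carton it stops when its tip wedges 5 to 15 mm short of the carton's rear bottom edge
- blade_tip (a point): middle of the blade's front end, at half its thickness (80 mm from the origin along blade +x)
- blade_grip (a point): middle of the wooden grip, 58 mm behind the blade's origin and 45 mm above the table; the grip measures 36 mm along blade x, 24 mm along blade y and its top is 70 mm above the table
- black_jar: Dark glass jar 48 mm across, 60 mm tall, standing upright; origin at the centre of its underside. A bystander
- red_jar: Red jar 48 mm across, 60 mm tall, standing upright; origin at the centre of its underside. A bystander
- blue_jar: Blue jar 48 mm across, 60 mm tall, standing upright; origin at the centre of its underside. A bystander
- water_cup: White open cup, 72 mm across, 85 mm tall; origin at the centre of its underside. A bystander
- brush_pot: Blue pot, 76 mm across, 100 mm tall, with brushes standing up to 230 mm; origin at the centre of its underside. A bystander

How it is judged:
By the outcome, as a careful person would: the job done as asked, in the order asked, and still so for the second after the job is handed in, with the robot touching nothing.
It also fails if it takes over 72 s, if anything falls off the work surface, if the arm or the gripper's body presses on something with over 40 N, if the wrist force passes 120 N, or if a joint passes its speed limit or range.

## Working session

There is one attempt and no reset: what is moved stays moved. The work goes in short steps, Python scripts to look and compute and a tool call to move; the robot and the scene stay as the last step left them, time stands still between calls to the robot, and variables do not carry over. Pictures are saved under pics/ and viewed, and the job is handed in when it is done.

Besides the shell and the picture viewer there is one more tool, called after "Request:" in YAML: its name, and indented under it one key for each argument. play_rows: Moves the arm, as the interface text tells. Its arguments: {"type":"object","properties":{"moves":{"type":"array"}},"required":["moves"]}

```bash
mkdir -p pics; ls
python3 - <<'E'
from workcell import *
import cv2
print(observe(), hold_point_z() if callable(hold_point_z) else hold_point_z)
for n in("scene","top"):
    cv2.imwrite(f"pics/{n}0.png",camera(n)); print(calibration(n))
E
```

```text
pics
{'time_s': 0.0, 'joints': array([ 6.84042602e+01,  2.05984736e+01,  8.65990282e+01,  7.18612772e-04,
        7.29065738e+01, -6.59423762e+00]), 'dq': array([-0.06165619,  0.01671737,  0.0550883 ,  0.05434935, -0.04351279,
        0.04960179]), 'joint_efforts': array([-1.22805337e-03, -5.27603638e+01, -2.78621435e+01, -1.41794271e-04,
        1.27971946e-02, -4.35228992e-05]), 'tcp_pos': array([0.15505736, 0.57892749, 0.2304477 ]), 'tool_rot': array([[-9.65918008e-01,  2.58847329e-01, -6.79705255e-04],
       [ 2.58848127e-01,  9.65916564e-01, -1.68454098e-03],
       [ 2.20499633e-04, -1.80306890e-03, -9.99998350e-01]]), 'wrist_force': array([-0.16364345,  0.18208747,  0.24653209]), 'torque': array([ 0.00274927, -0.00504179, -0.06808054]), 'opening': 0.08554210986941967} 0.0187
{'camera_matrix': array([[389.08888284,   0.        , 259.54853576],
       [  0.        , 389.08888284, 189.66325687],
       [  0.        ,   0.        ,   1.        ]]), 'view': array([[ 0.83162529,  0.55524056,  0.01035797, -0.534651  ],
       [-0.40267279,  0.59005889,  0.69977505,  0.10929612],
       [ 0.38243168, -0.58612151,  0.71428817, -1.28552471],
       [ 0.        ,  0.        ,  0.        ,  1.        ]])}
{'camera_matrix': array([[392.40467193,   0.        , 253.84241156],
       [  0.        , 392.40467193, 190.41365981],
       [  0.        ,   0.        ,   1.        ]]), 'view': array([[ 0.01771824, -0.99970824,  0.01641636,  0.03717914],
       [ 0.99198814,  0.01963071,  0.12479647, -0.58981036],
       [-0.12508232,  0.01407366,  0.99204654, -1.12002282],
       [ 0.        ,  0.        ,  0.        ,  1.        ]])}
```

View pics/scene0.png

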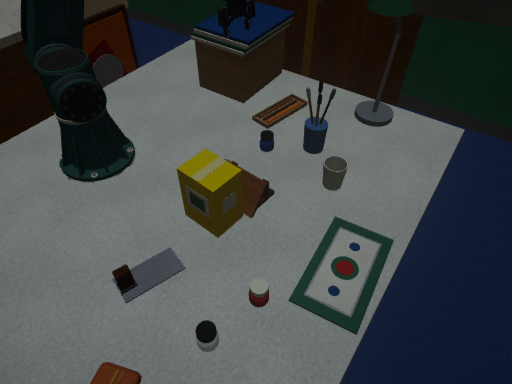

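View pics/top0.png

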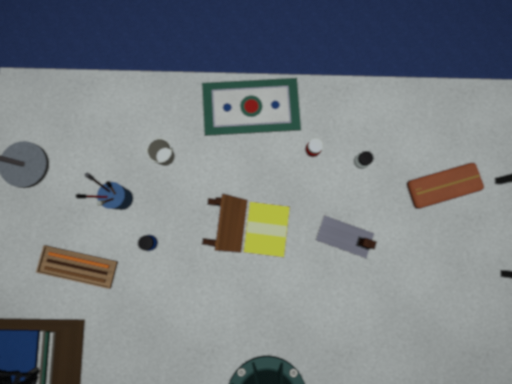

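```bash
cat > h.py <<'E'
import numpy as np, cv2
from workcell import *
def ray(n,uv):
    c=calibration(n);K=c["camera_matrix"];V=c["view"];R=V[:3,:3];t=V[:3,3]
    p=np.linalg.inv(K)@np.array([uv[0],uv[1],1.]); d=R.T@np.array([p[0],-p[1],-p[2]])
    return -R.T@t,d
def onz(n,uv,z):
    o,d=ray(n,uv); return o+d*(z-o[2])/d[2]
def proj(n,P):
    c=calibration(n);P=np.atleast_2d(P);q=P@c["view"][:3,:3].T+c["view"][:3,3]
    q=q*[1,-1,-1]; q=q@c["camera_matrix"].T; return q[:,:2]/q[:,2:]
def tri(uv1,uv2):
    o1,d1=ray("scene",uv1);o2,d2=ray("top",uv2)
    s=np.linalg.lstsq(np.c_[d1,-d2],o2-o1,rcond=None)[0]
    a=o1+s[0]*d1;b=o2+s[1]*d2
    return (a+b)/2,np.linalg.norm(a-b)
def mask(im,lo,hi,roi):
    m=cv2.inRange(cv2.cvtColor(im,cv2.COLOR_BGR2HSV),np.array(lo),np.array(hi))
    x0,y0,x1,y1=roi; k=np.zeros_like(m);k[y0:y1,x0:x1]=m[y0:y1,x0:x1]; return k
def big(m):
    c,_=cv2.findContours(m,cv2.RETR_EXTERNAL,cv2.CHAIN_APPROX_NONE)
    return max(c,key=cv2.contourArea)
E
python3 - <<'E'
from h import *
t=cv2.imread("pics/top0.png");s=cv2.imread("pics/scene0.png")
cv2.imwrite("pics/topz.png",cv2.resize(t[180:270,190:390],None,fx=4,fy=4,interpolation=cv2.INTER_CUBIC))
cv2.imwrite("pics/scz.png",cv2.resize(s[140:310,100:290],None,fx=4,fy=3.5,interpolation=cv2.INTER_CUBIC))
hsv=cv2.cvtColor(t,cv2.COLOR_BGR2HSV)
for p in [(255,215),(265,230),(340,230),(365,243),(230,225),(300,300)]: print(p,hsv[p[1],p[0]])
m=mask(t,(22,60,60),(40,255,255),(190,180,310,270));c=big(m);r=cv2.minAreaRect(c)
print("yellow",r)
b=cv2.boxPoints(r); print(np.round([onz("top",p,.18) for p in b],4))
E
```

```text
(255, 215) [ 32 163 183]
(265, 230) [ 37  44 184]
(340, 230) [118  28 118]
(365, 243) [ 11 156  54]
(230, 225) [ 14 164  81]
(300, 300) [ 84   8 166]
yellow ((264.70001220703125, 242.4000244140625), (41.4276008605957, 24.186771392822266), 7.125016689300537)
[[ 0.4139  0.0758  0.18  ]
 [ 0.4744  0.0694  0.18  ]
 [ 0.4633 -0.0355  0.18  ]
 [ 0.4028 -0.0284  0.18  ]]
```

View pics/topz.png

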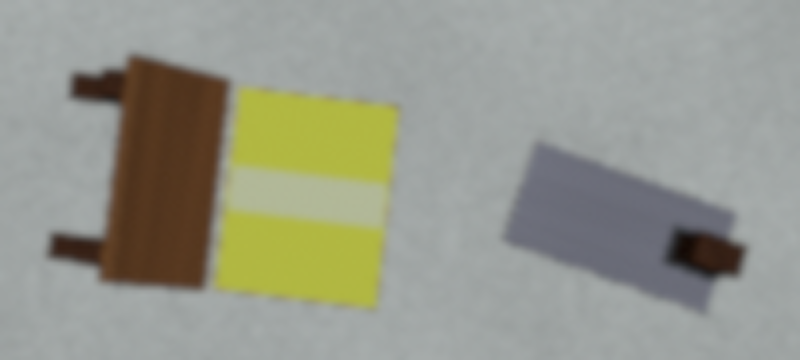

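View pics/scz.png

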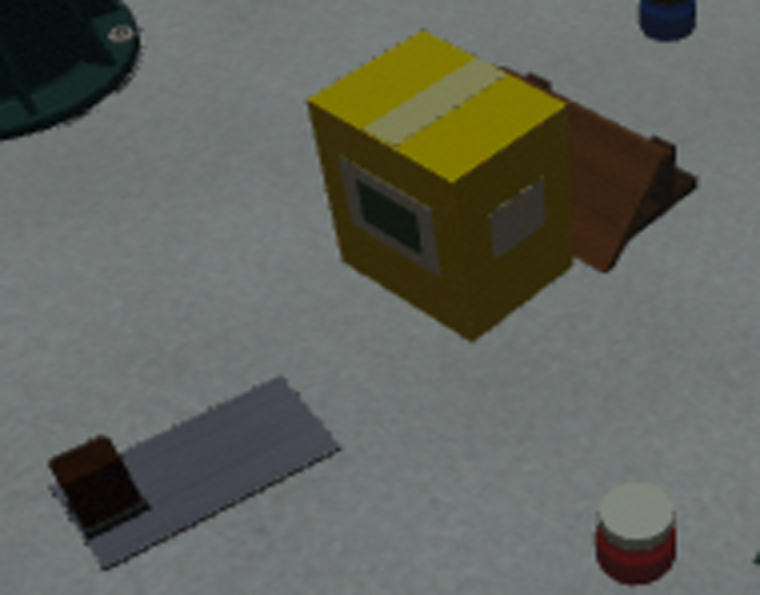

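Run:
```python
from h import *
t=cv2.imread("pics/top0.png");s=cv2.imread("pics/scene0.png")
def hull(m):
    return cv2.convexHull(cv2.findNonZero(m))
m=mask(t,(22,60,60),(40,255,255),(190,180,310,270))
r=cv2.minAreaRect(hull(m)); b=cv2.boxPoints(r)
P=np.array([onz("top",p,.18) for p in b]); print("carton top",r); print(P.round(4)); c=P.mean(0);
e=[np.linalg.norm(P[i]-P[(i+1)%4]) for i in range(4)]; print("centre",c,"edges",e,[np.degrees(np.arctan2(*(P[(i+1)%4]-P[i])[[1,0]])) for i in range(4)])
# blade
m=mask(t,(105,15,60),(135,70,160),(305,205,385,265)); 
m2=mask(t,(0,80,10),(20,255,110),(350,230,385,255))
r=cv2.minAreaRect(hull(m)); b=cv2.boxPoints(r)
P=np.array([onz("top",p,.005) for p in b]);print("blade",r);print(P.round(4));print(P.mean(0),[np.linalg.norm(P[i]-P[(i+1)%4]) for i in range(2)],[np.degrees(np.arctan2(*(P[(i+1)%4]-P[i])[[1,0]])) for i in range(4)])
# stand
m=mask(t,(5,100,30),(20,255,140),(190,180,250,270));h=cv2.approxPolyDP(hull(m),2,True)[:,0];print("stand",h.tolist()); print(np.array([onz("top",p,.0) for p in h]).round(4))
# tri corners zoom coords
def zt(x,y):return (190+x/4-.4,180+y/4-.4)
def zs(x,y):return (100+x/4-.4,140+y/3.5-.4)
for nm,a,b in [("frontTop robotside",zs(309,102),zt(378,307)),("frontTop far",zs(453,183),zt(399,105)),("rear top far",zs(566,104),zt(238,88)),("rear top robot",zs(424,31),zt(213,289)),
 ("blade tip robot",zs(283,376),zt(503,240)),("blade tip far",zs(341,449),zt(540,141)),("blade back far",zs(105,570),zt(737,212)),("stand board far foot",zs(606,271),zt(229,80)),("stand top far",zs(670,150),zt(133,56))]:
    print(nm,*tri(a,b))
for nm,p in [("front bot robot",(342,261)),("front bot far",(472,341)),("rear bot far",(573,264)),("stand foot far",(606,271))]: print(nm,onz("scene",zs(*p),0))
```

```text
carton top ((266.376953125, 228.98464965820312), (41.4276008605957, 51.22634506225586), 7.125016689300537)
[[ 0.4139  0.0758  0.18  ]
 [ 0.5433  0.0622  0.18  ]
 [ 0.532  -0.0437  0.18  ]
 [ 0.4028 -0.0284  0.18  ]]
centre [0.47301089 0.016496   0.18      ] edges [np.float64(0.13009223987118818), np.float64(0.10648290682861158), np.float64(0.13011292876157463), np.float64(0.10475392397652938)] [np.float64(-5.989441937832617), np.float64(-96.04907768626254), np.float64(173.24916584410306), np.float64(83.94490569240453)]
blade ((344.7720031738281, 236.3621063232422), (53.95121765136719, 26.38776206970215), 19.855213165283203)
[[ 0.4484 -0.1374  0.005 ]
 [ 0.5231 -0.1646  0.005 ]
 [ 0.471  -0.3172  0.005 ]
 [ 0.3969 -0.2888  0.005 ]]
[ 0.45985427 -0.22702799  0.005     ] [np.float64(0.07952581800973332), np.float64(0.16125328115175525)] [np.float64(-20.010895241832806), np.float64(-108.88036033077178), np.float64(159.03402507079534), np.float64(71.22423992043238)]
stand [[244, 200], [239, 250], [217, 249], [204, 242], [209, 201], [223, 195]]
[[0.5638 0.077  0.    ]
 [0.4136 0.0888 0.   
[... 267 characters left out ...]
4232249 0.06220533 0.17719415] 0.0008484308637054692
rear top robot [0.41445897 0.07598546 0.17636065] 0.001960450969851685
blade tip robot [ 0.44936293 -0.13837235  0.00160279] 0.002554264273516893
blade tip far [ 0.52429676 -0.16623235  0.00216572] 0.0031615214419629506
blade back far [ 0.47300247 -0.3155162   0.00132247] 0.001438817763879057
stand board far foot [ 0.56617927  0.06923694 -0.00057386] 0.00254697222266337
stand top far [0.57341036 0.13711722 0.08647196] 0.0036689091169001776
front bot robot [ 0.40504943 -0.02776811  0.        ]
front bot far [ 0.53251504 -0.0401681   0.        ]
rear bot far [0.54358721 0.06261431 0.        ]
stand foot far [0.56737713 0.06972918 0.        ]
```

Request:
play_rows:
  moves:
    - [[0.4,10,-15,40,0,0,-8],[0.4,30,-50,70,0,0,-16],[0.4,50,-90,80,0,0,-24],[0.4,75,-130,80,0,0,-32],[0.4,100,-170,80,0,0,-40]]

```text
time_s: 0.6
tcp_pos: [0.2555, 0.4075, 0.3109]
tool_rot: [[-0.57, 0.822, -0.001], [0.822, 0.57, -0.0], [0.0, -0.001, -1.0]]
wrist_force: [1.4, 0.4, 0.1]
opening: 0.0598
```

Request:
play_rows:
  moves:
    - [[0.4,20,-45,0,0,0,-8],[0.4,45,-90,0,0,0,-16],[0.4,70,-135,0,0,0,-24],[0.4,95,-180,0,0,0,-32],[0.4,120,-225,0,0,0,-40]]

```text
time_s: 1.1
tcp_pos: [0.3726, 0.1865, 0.3108]
tool_rot: [[0.097, 0.995, -0.001], [0.995, -0.097, 0.0], [0.0, -0.001, -1.0]]
wrist_force: [1.0, -0.0, 0.4]
opening: 0.0599
```

Request:
play_rows:
  moves:
    - [[0.4,15,-45,0,0,0,-0.5],[0.4,30,-90,0,0,0,-0.5],[0.4,45,-135,0,0,0,-0.5],[0.4,60,-180,0,0,0,-0.5],[0.4,75,-225,0,0,0,-0.5]]

```text
time_s: 1.6
tcp_pos: [0.4475, -0.0405, 0.3106]
tool_rot: [[0.106, 0.994, -0.001], [0.994, -0.106, 0.001], [0.001, -0.001, -1.0]]
wrist_force: [1.1, 0.3, 0.0]
opening: 0.0598
```

Request:
play_rows:
  moves:
    - [[0.4,15,-45,0,0,0,0],[0.4,15,-45,-40,0,0,0],[0.4,15,-45,-85,0,0,0],[0.4,15,-45,-130,0,0,0],[0.4,15,-45,-158,0,0,0]]

```text
time_s: 2.1
tcp_pos: [0.4602, -0.0851, 0.1496]
tool_rot: [[0.107, 0.994, -0.005], [0.994, -0.107, 0.002], [0.002, -0.005, -1.0]]
wrist_force: [0.0, 0.8, -0.1]
opening: 0.06
```

Run:
```python
from h import *
o=observe();print(o["time_s"],o["tcp_pos"],o["tool_rot"].round(3),o["wrist_force"])
cv2.imwrite("pics/a1.png",np.hstack([camera("scene")[100:330,80:330],camera("top")[150:290,170:400].repeat(1,0)[:140].copy() if 0 else cv2.copyMakeBorder(camera("top")[150:290,170:400],0,90,0,0,cv2.BORDER_CONSTANT)]))
```

```text
2.1 [ 0.46024856 -0.08507529  0.14958327] [[ 0.107  0.994 -0.005]
 [ 0.994 -0.107  0.002]
 [ 0.002 -0.005 -1.   ]] [ 0.00498781  0.77280359 -0.14836939]
```

View pics/a1.png

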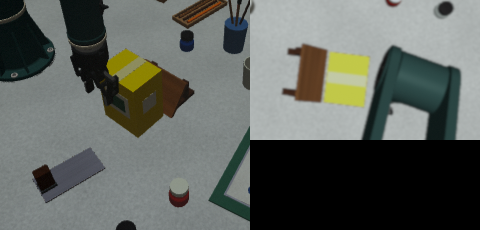

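Request:
play_rows:
  moves:
    - [[0.4,4,12,0,0,0,0],[0.4,5,22,0,0,0,0],[0.4,5,28,0,0,0,0],[0.4,6,32,0,0,0,0],[0.4,6,35,0,0,0,0]]

```text
time_s: 2.7
tcp_pos: [0.4656, -0.0489, 0.1499]
tool_rot: [[0.106, 0.994, -0.007], [0.994, -0.106, 0.003], [0.002, -0.008, -1.0]]
wrist_force: [0.7, 0.4, 0.2]
opening: 0.06
```

Request:
play_rows:
  moves:
    - [[0.4,0,2,0,0,0,0],[0.4,0,4,0,0,0,0],[0.4,0.5,6,0,0,0,0],[0.4,0.8,8,0,0,0,0],[0.4,1,10,0,0,0,0]]

```text
time_s: 3.2
tcp_pos: [0.4669, -0.0391, 0.15]
tool_rot: [[0.106, 0.994, -0.007], [0.994, -0.106, 0.003], [0.002, -0.007, -1.0]]
wrist_force: [0.4, -2.4, 3.1]
opening: 0.0598
```

```bash
cat > look.py <<'E'
from h import *
import sys
n=sys.argv[1]
o=observe();print(o["time_s"],o["tcp_pos"].round(4),o["wrist_force"].round(2),o["torque"].round(2),o["opening"])
s=camera("scene");t=camera("top")
cv2.imwrite(f"pics/{n}_s.png",s);cv2.imwrite(f"pics/{n}_t.png",t)
a=cv2.resize(s[110:320,90:330],None,fx=2.2,fy=2.2,interpolation=cv2.INTER_CUBIC)
b=cv2.resize(t[170:275,180:420],None,fx=1.1,fy=1.1,interpolation=cv2.INTER_CUBIC)
c=np.zeros((a.shape[0],a.shape[1]+b.shape[1],3),np.uint8);c[:,:a.shape[1]]=a;c[:b.shape[0],a.shape[1]:]=b
cv2.imwrite(f"pics/{n}.png",c)
E
python3 look.py b1
```

```text
3.2 [ 0.4669 -0.0391  0.15  ] [ 0.43 -2.41  3.06] [-0.47  0.03 -0.02] 0.05984130833084376
```

View pics/b1.png

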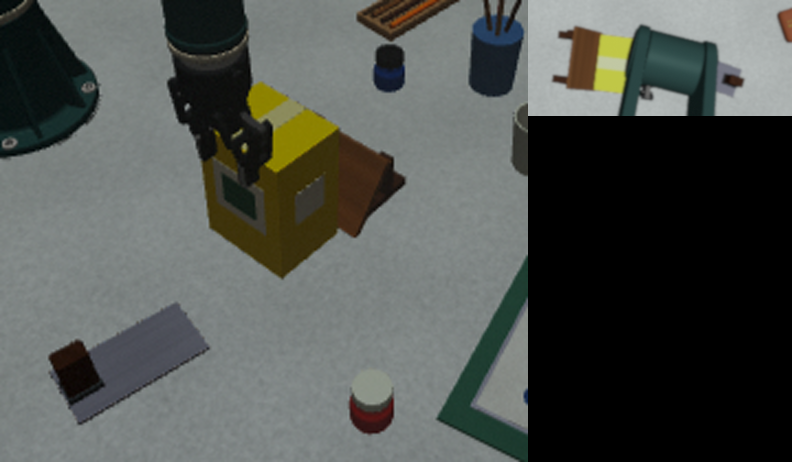

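Request:
play_rows:
  moves:
    - [[0.4,0.3,3,2.5,0,0,0],[0.4,0.6,6,4.5,0,0,0],[0.4,1,9,6,0,0,0],[0.4,1.3,12,7.5,0,0,0],[0.4,1.6,15,9,0,0,0]]

```text
time_s: 3.8
tcp_pos: [0.4681, -0.0234, 0.1589]
tool_rot: [[0.106, 0.994, -0.008], [0.994, -0.106, 0.003], [0.002, -0.008, -1.0]]
wrist_force: [-0.4, -1.4, 0.0]
opening: 0.06
```

```bash
python3 look.py b2
```

```text
3.8 [ 0.4681 -0.0234  0.1589] [-0.35 -1.38  0.03] [-0.14  0.05  0.  ] 0.060035465152478575
```

View pics/b2.png

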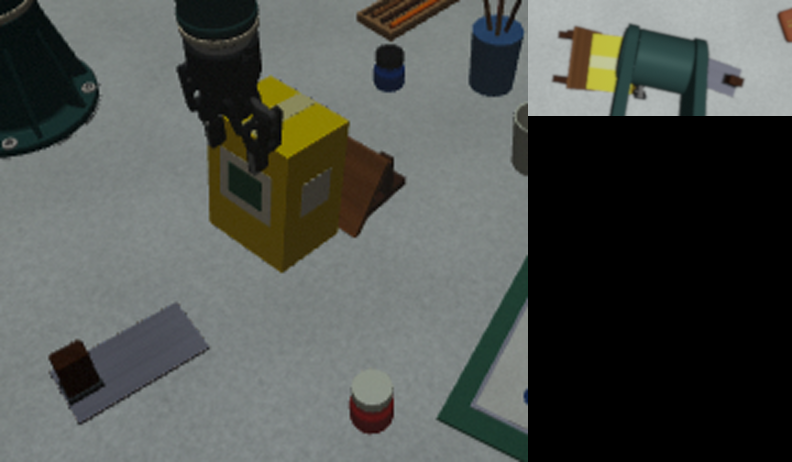

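Request:
play_rows:
  moves:
    - [[0.4,0.4,4,1.7,0,0,0],[0.4,0.8,8,3.3,0,0,0],[0.4,1.3,12,5,0,0,0],[0.4,1.7,16,6.5,0,0,0],[0.4,2.1,20,8,0,0,0]]

```text
time_s: 4.4
tcp_pos: [0.4705, -0.0029, 0.1673]
tool_rot: [[0.105, 0.994, -0.007], [0.994, -0.105, 0.003], [0.003, -0.007, -1.0]]
wrist_force: [-0.9, -0.7, 1.7]
opening: 0.0595
```

Request:
play_rows:
  moves:
    - [[0.4,0.4,4,1.4,0,0,0],[0.4,0.8,8,2.8,0,0,0],[0.4,1.3,12,4,0,0,0],[0.4,1.7,16,5,0,0,0],[0.4,2.1,20,6,0,0,0]]

```text
time_s: 4.9
tcp_pos: [0.4726, 0.0175, 0.1733]
tool_rot: [[0.105, 0.994, -0.007], [0.994, -0.105, 0.003], [0.003, -0.007, -1.0]]
wrist_force: [-0.3, -0.0, -0.7]
opening: 0.0602
```

```bash
python3 look.py b3
```

```text
4.9 [0.4726 0.0175 0.1733] [-0.25 -0.04 -0.71] [-0.06  0.   -0.03] 0.060195938996758395
```

View pics/b3.png

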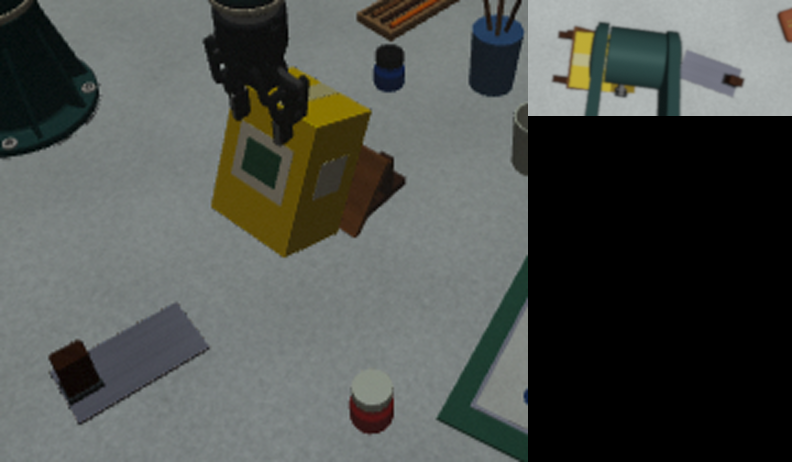

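Request:
play_rows:
  moves:
    - [[0.4,0.4,4,0.8,0,0,0],[0.4,0.8,8,1.6,0,0,0],[0.4,1.2,11,2.3,0,0,0],[0.4,1.5,14,3,0,0,0],[0.4,1.8,17,3.5,0,0,0]]

```text
time_s: 5.5
tcp_pos: [0.4746, 0.0349, 0.1769]
tool_rot: [[0.105, 0.994, -0.007], [0.994, -0.105, 0.004], [0.003, -0.007, -1.0]]
wrist_force: [0.5, -0.1, -0.8]
opening: 0.0598
```

Request:
play_rows:
  moves:
    - [[0.4,0.3,3,0.4,0,0,0],[0.4,0.6,6,0.8,0,0,0],[0.4,0.9,9,1,0,0,0],[0.4,1.2,12,1.2,0,0,0],[0.4,1.6,15,1.3,0,0,0]]

```text
time_s: 6.0
tcp_pos: [0.4762, 0.0502, 0.1782]
tool_rot: [[0.105, 0.994, -0.007], [0.994, -0.105, 0.004], [0.003, -0.007, -1.0]]
wrist_force: [0.2, -0.2, 0.0]
opening: 0.0599
```

```bash
python3 look.py b4
```

```text
6.0 [0.4762 0.0502 0.1782] [ 0.18 -0.23  0.04] [-0.03  0.01 -0.02] 0.059917411614965325
```

View pics/b4.png

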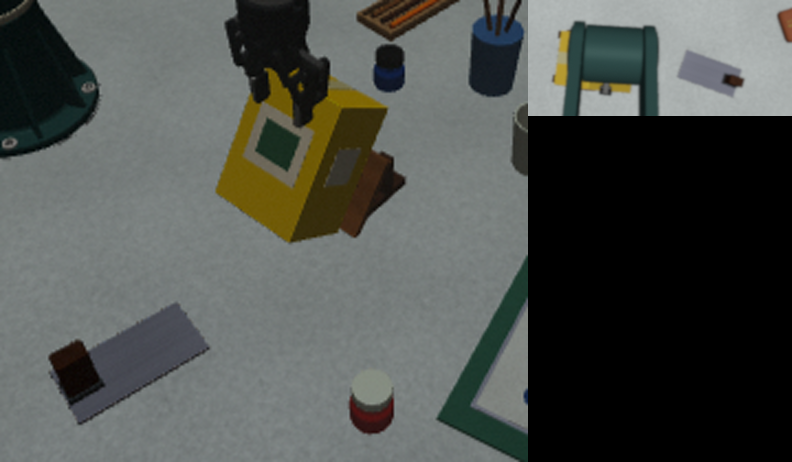

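Request:
play_rows:
  moves:
    - [[0.4,0.2,2,0,0,0,0],[0.4,0.4,4,0,0,0,0],[0.4,0.6,6,0,0,0,0],[0.4,0.8,8,0,0,0,0],[0.4,1,10,0,0,0,0]]

```text
time_s: 6.6
tcp_pos: [0.4772, 0.0604, 0.1782]
tool_rot: [[0.104, 0.995, -0.007], [0.995, -0.104, 0.004], [0.003, -0.007, -1.0]]
wrist_force: [0.4, 0.2, -0.4]
opening: 0.06
```

```bash
python3 look.py b5
```

```text
6.6 [0.4772 0.0604 0.1782] [ 0.37  0.19 -0.36] [ 0.01  0.02 -0.02] 0.06003933783806522
```

View pics/b5.png

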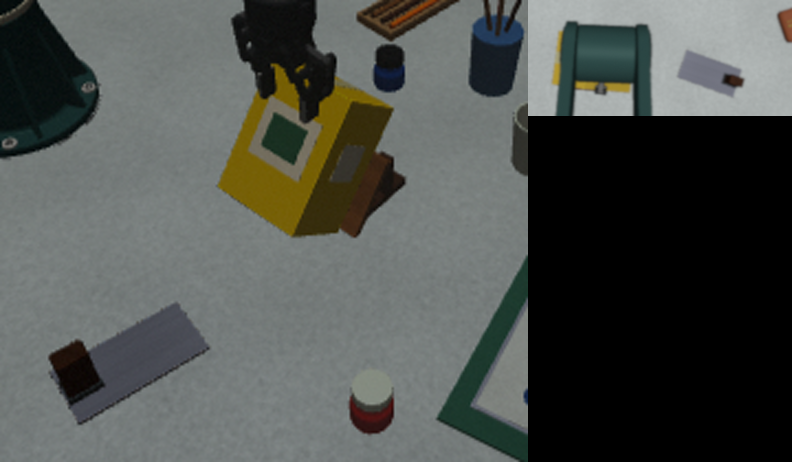

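```bash
cat > tilt.py <<'E'
from h import *
import sys
# far side plane of carton through (c -0.065*v), normal v
u=np.array([np.cos(np.radians(83.9)),np.sin(np.radians(83.9)),0]);v=np.array([-u[1],u[0],0]);c=np.array([.4735,.017,0])
p0=c-.065*v
def q(x,y):
    o,d=ray("scene",(x,y));s=v@(p0-o)/(v@d);P=o+s*d;return np.array([u@(P-c),P[2]])
a=list(map(float,sys.argv[1:]))
P=[q(90+a[i]/2.2-.3,110+a[i+1]/2.2-.3) for i in range(0,len(a),2)]
for p in P:print((p*1000).round(1))
d=P[1]-P[0];print("len",np.linalg.norm(d),"tilt",np.degrees(np.arctan2(-d[1],d[0])))
E
python3 tilt.py 292 237 338 233
```

```text
[-26.8  61. ]
[54.6 -4. ]
len 0.10416470306994133 tilt 38.62557006565637
```

Request:
play_rows:
  moves:
    - [[0.4,-0.5,-5,3,0,0,0],[0.4,-1.5,-15,10,0,0,0],[0.4,-4,-40,30,0,0,-3],[0.6,-8,-80,60,0,0,-6],[0.6,-11,-120,70,0,0,-9]]

```text
time_s: 7.2
tcp_pos: [0.4673, -0.0615, 0.2514]
tool_rot: [[0.259, 0.966, -0.001], [0.966, -0.259, 0.003], [0.003, -0.002, -1.0]]
wrist_force: [1.0, -0.4, -0.3]
opening: 0.0687
```

```bash
python3 look.py b6
python3 - <<'E'
from h import *
t=cv2.imread("pics/b6_t.png")
m2=mask(t,(0,80,10),(20,255,110),(345,225,390,260))
c=big(m2);r=cv2.minAreaRect(c);print(r); b=c[:,0]
print("top centre guess",onz("top",r[0],.07),onz("top",r[0],.035))
s=cv2.imread("pics/b6_s.png")
m=mask(s,(0,80,10),(20,255,110),(100,250,150,300));c=big(m)
cv2.imwrite("pics/grip.png",np.hstack([cv2.resize(s[250:310,100:200],None,fx=4,fy=4,interpolation=2),cv2.resize(t[210:270,305:395],None,fx=4,fy=4,interpolation=2)]))
E
```

```text
7.2 [ 0.4673 -0.0615  0.2514] [ 0.99 -0.4  -0.29] [-0.02 -0.02  0.  ] 0.06870813262135503Traceback (most recent call last):
  File "<stdin>", line 4, in <module>
  File "h.py", line 22, in big
    return max(c,key=cv2.contourArea)
ValueError: max() iterable argument is empty
```

View pics/b6.png

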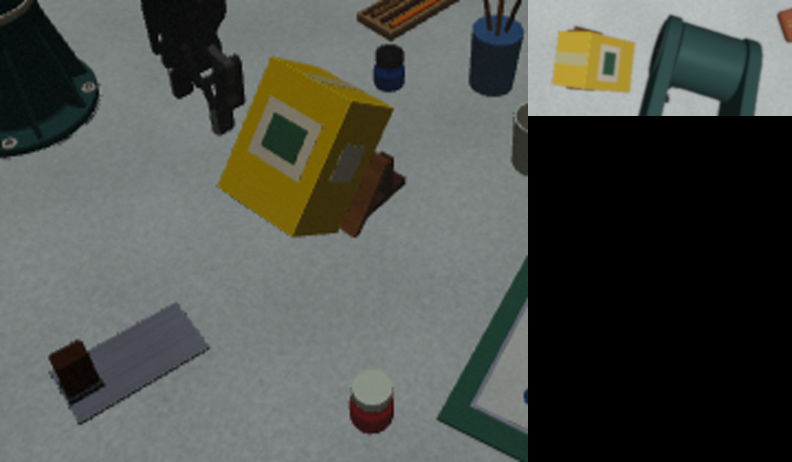

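Run:
```python
from h import *
t=cv2.imread("pics/top0.png");s=cv2.imread("pics/b6_s.png")
c=big(mask(t,(0,80,10),(20,255,110),(345,225,390,260)));r=cv2.minAreaRect(c);print(r)
c2=big(mask(s,(0,60,10),(25,255,120),(100,250,150,300)));r2=cv2.minAreaRect(c2);print(r2)
print(tri(r2[0],r[0]))
t6=cv2.imread("pics/b6_t.png")
cv2.imwrite("pics/grip.png",np.hstack([cv2.resize(s[255:315,100:190],None,fx=4,fy=4,interpolation=2),cv2.resize(t[215:275,320:410],None,fx=4,fy=4,interpolation=2)]))
cv2.imwrite("pics/lean.png",np.hstack([cv2.resize(s[125:225,180:280],None,fx=4,fy=4,interpolation=2),cv2.resize(t6[175:275,190:290],None,fx=4,fy=4,interpolation=2)]))
```

```text
((366.6206970214844, 242.94825744628906), (14.484235763549805, 7.613509178161621), 21.801406860351562)
((123.5000228881836, 277.0000305175781), (21.01903533935547, 16.099689483642578), 63.43495178222656)
(array([ 0.4416501 , -0.28176024,  0.03927254]), np.float64(0.0009763027860722907))
```

View pics/grip.png

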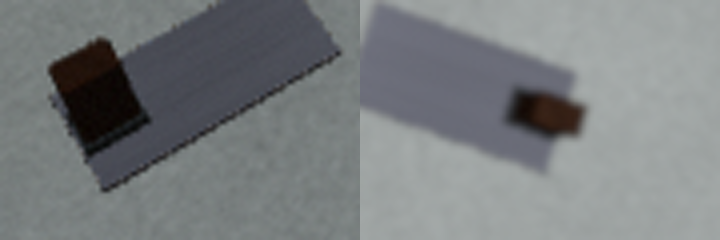

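View pics/lean.png

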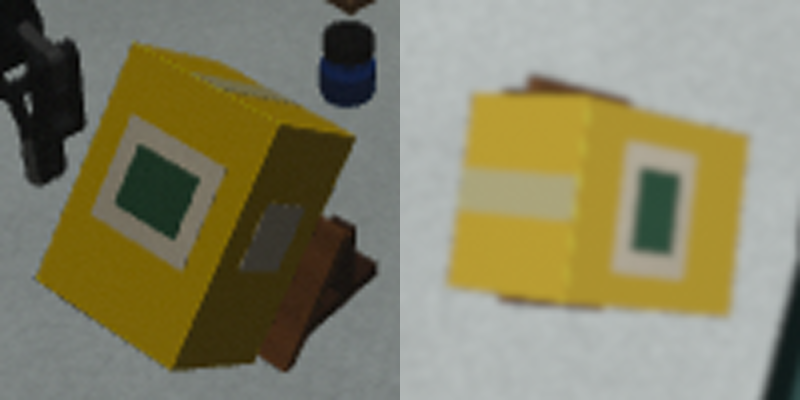

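Run:
```python
from h import *
S=lambda x,y:(180+x/4-.4,125+y/4-.4)
T=lambda x,y:(190+(x-400)/4-.4,175+y/4-.4)
P={}
for n,a,b in [("FBfar",(173,369),(748,134)),("FBrob",(37,279),(728,315)),("FTfar",(281,125),(592,96)),("FTrob",(133,44),(568,301))]:
    P[n],e=tri(S(*a),T(*b));print(n,P[n].round(4),e)
for k in("FB","FT"):
    d=P[k+"rob"]-P[k+"far"];print(k,np.linalg.norm(d),"yaw",np.degrees(np.arctan2(d[1],d[0]))-90,(P[k+"rob"]+P[k+"far"])/2)
f=(P["FTfar"]+P["FTrob"]-P["FBfar"]-P["FBrob"])/2;print(np.linalg.norm(f),"tilt",np.degrees(np.arccos(f[2]/np.linalg.norm(f))))
```

```text
FBfar [ 0.5363 -0.0169  0.0643] 0.001467968601545308
FBrob [ 0.4079 -0.0043  0.0635] 0.0011606353375765471
FTfar [0.5476 0.092  0.2034] 0.003025995992248957
FTrob [0.4198 0.1036 0.2043] 0.002195104426213495
FB 0.12901015476087183 yaw 84.37495986511456 [ 0.47213515 -0.0106209   0.06389935]
FT 0.12836723336624858 yaw 84.80325717307531 [0.48371782 0.0977946  0.20385571]
0.17741437068809132 tilt 37.92023872087723
```

Request:
play_rows:
  moves:
    - [[0.6,-5,-44,0,0,0,-1],[0.6,-10,-88,0,0,0,-2],[0.6,-16,-132,0,0,0,-3],[0.6,-21,-176,0,0,0,-4],[0.6,-26,-220,-10,0,0,-4.3]]

```text
time_s: 7.8
tcp_pos: [0.4416, -0.287, 0.2423]
tool_rot: [[0.336, 0.942, 0.001], [0.942, -0.336, -0.001], [-0.0, 0.001, -1.0]]
wrist_force: [0.9, -0.6, 0.6]
opening: 0.0685
```

Request:
play_rows:
  moves:
    - [[0.6,0,-0.5,-40,0,0,0],[0.6,0,-0.5,-80,0,0,0],[0.6,0,-0.5,-120,0,0,0],[0.6,0,-0.5,-140,0,0,0],[0.6,0,-0.5,-140,0,0,0]]

```text
time_s: 8.3
tcp_pos: [0.4392, -0.2859, 0.0995]
tool_rot: [[0.336, 0.942, -0.004], [0.942, -0.336, 0.004], [0.002, -0.005, -1.0]]
wrist_force: [-0.6, 0.3, -0.1]
opening: 0.0684
```

```bash
python3 look.py c1
```

```text
8.3 [ 0.4392 -0.2859  0.0995] [-0.57  0.28 -0.06] [0.01 0.02 0.  ] 0.06844248965001348
```

View pics/c1.png

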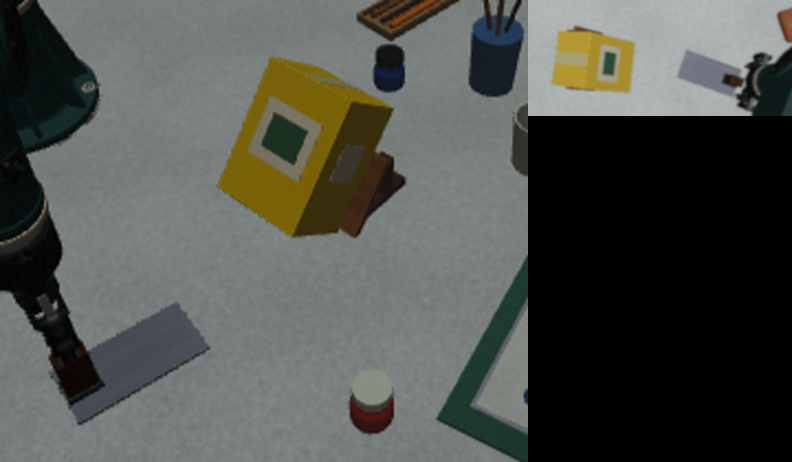

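Fingers hang above the grip, straddling it, and the carton leans stably. I lower by 71 mm with a small correction, then close.

Request:
play_rows:
  moves:
    - [[0.6,2.5,4,-15,0,0,0.4],[0.6,2.5,4,-40,0,0,0.4],[0.6,2.5,4,-60,0,0,0.4],[0.6,2.5,4,-71,0,0,0.4],[0.6,2.5,4,-71,0,0,0.4]]

```text
time_s: 8.9
tcp_pos: [0.4442, -0.2837, 0.0317]
tool_rot: [[0.329, 0.944, 0.001], [0.944, -0.329, -0.0], [0.0, 0.001, -1.0]]
wrist_force: [-0.2, 0.1, 0.6]
opening: 0.068
```

Request:
play_rows:
  moves:
    - [[-0.5,0,0,0,0,0,0],[-0.7,0,0,0,0,0,0],[-0.7,0,0,0,0,0,0],[-0.7,0,0,0,0,0,0],[-0.7,0,0,0,0,0,0]]

```text
time_s: 9.4
tcp_pos: [0.4447, -0.2842, 0.0329]
tool_rot: [[0.329, 0.944, 0.002], [0.944, -0.329, -0.001], [-0.001, 0.002, -1.0]]
wrist_force: [-1.1, -0.6, 6.5]
opening: 0.0236
```

```bash
python3 look.py c2
```

```text
9.4 [ 0.4447 -0.2842  0.0329] [-1.08 -0.58  6.48] [ 0.18  0.35 -0.06] 0.023600245038148004
```

View pics/c2.png

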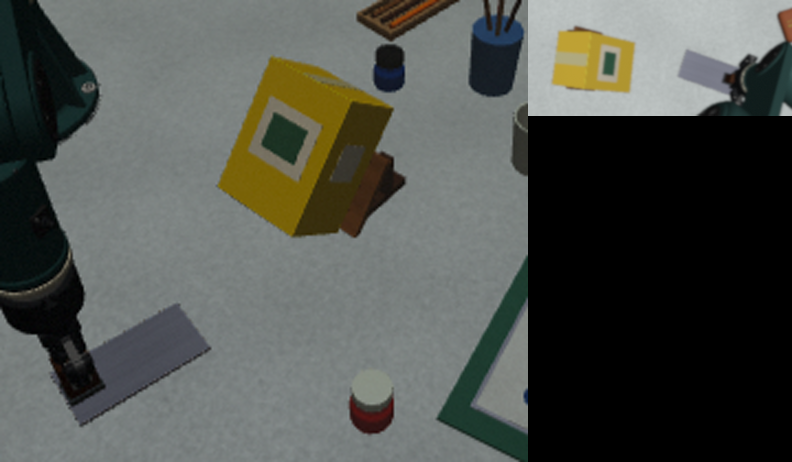

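Request:
play_rows:
  moves:
    - [[-0.7,0,0,0,0,0,3],[-0.7,0,0,0,0,0,6],[-0.7,0,0,0,0,0,9],[-0.7,0,0,0,0,0,12],[-0.7,0,0,0,0,0,13.5]]

```text
time_s: 10.0
tcp_pos: [0.4448, -0.2843, 0.0331]
tool_rot: [[0.098, 0.995, 0.003], [0.995, -0.098, -0.001], [-0.001, 0.003, -1.0]]
wrist_force: [0.1, -0.4, -2.7]
opening: 0.0235
```

```bash
python3 look.py c3
cat > blade.py <<'E'
from h import *
import sys
t=cv2.imread(f"pics/{sys.argv[1]}_t.png")
m=mask(t,(105,15,60),(135,70,160),tuple(map(int,sys.argv[2:6])))
P=np.array([onz("top",p,.005) for p in big(m)[:,0]],np.float32)[:,:2]
pts=cv2.boxPoints(cv2.minAreaRect((P*1000).astype(np.float32)));print(pts.round(1).tolist())
for i in range(4):
    d=pts[(i+1)%4]-pts[i];print(round(float(np.linalg.norm(d)),1),round(float(np.degrees(np.arctan2(d[1],d[0]))),2))
E
python3 blade.py c3 290 200 375 270
```

```text
10.0 [ 0.4448 -0.2843  0.0331] [ 0.07 -0.39 -2.74] [-0.07 -0.05 -0.03] 0.023538323808466335
[[403.1000061035156, -294.5], [481.3999938964844, -300.8999938964844], [493.79998779296875, -148.10000610351562], [415.6000061035156, -141.8000030517578]]
78.5 -4.65
153.3 85.35
78.5 175.35
153.3 -94.65
```

View pics/c3.png

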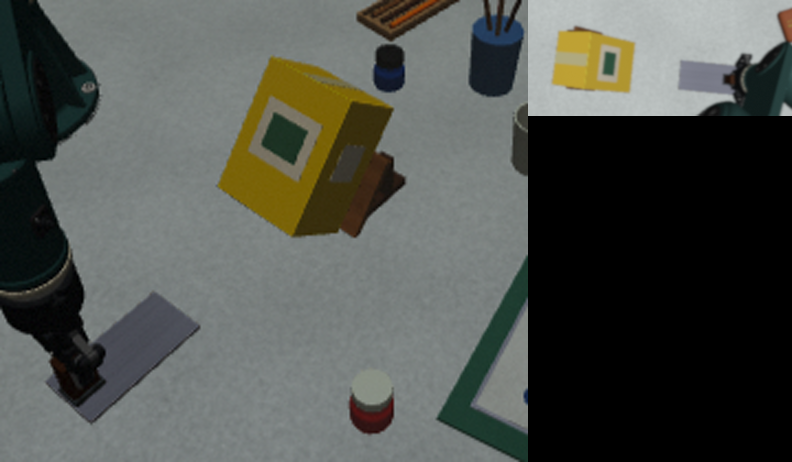

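Run:
```python
from h import *
t=cv2.imread("pics/c3_t.png");s=cv2.imread("pics/c3_s.png")
cv2.imwrite("pics/c3z.png",np.hstack([cv2.resize(t[215:265,310:400],None,fx=4.4,fy=4.4,interpolation=2),cv2.resize(s[235:310,100:190],None,fx=4.2,fy=220/75,interpolation=2)]))
m=mask(t,(105,15,60),(135,70,160),(290,200,375,270))
top=[];bot=[]
for x in range(322,350):
    r=np.flatnonzero(m[:,x])
    if len(r): top.append((x,r[0]));bot.append((x,r[-1]))
for e in(top,bot):
    l=cv2.fitLine(np.array([onz("top",p,.005)[:2] for p in e],np.float32),cv2.DIST_HUBER,0,.01,.01).ravel();print(np.degrees(np.arctan2(l[1],l[0])),l[2:])
```

```text
84.60892 [ 0.48829007 -0.19917823]
85.67061 [ 0.41278723 -0.19526336]
```

View pics/c3z.png

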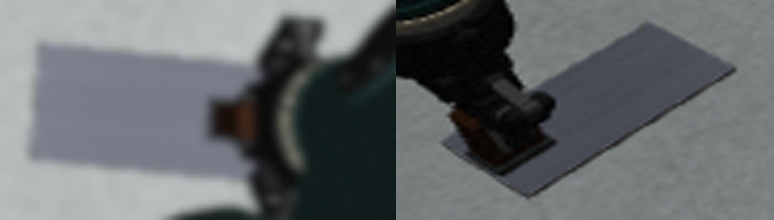

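Request:
play_rows:
  moves:
    - [[-0.7,3,10,0,0,0,-0.5],[-0.7,5,30,0,0,0,-0.7],[-0.7,7,55,0,0,0,-0.7],[-0.7,9.5,80,0,0,0,-0.7],[-0.7,12,100,0,0,0,-0.7]]

```text
time_s: 10.6
tcp_pos: [0.4562, -0.1822, 0.033]
tool_rot: [[0.113, 0.994, 0.002], [0.994, -0.113, -0.0], [-0.0, 0.002, -1.0]]
wrist_force: [-1.0, -0.9, -3.1]
opening: 0.0237
```

```bash
python3 look.py c4;  python3 - <<'E'
from h import *
t=cv2.imread("pics/c4_t.png");s=cv2.imread("pics/c4_s.png")
cv2.imwrite("pics/c4z.png",np.hstack([cv2.resize(t[195:255,220:350],None,fx=4,fy=4,interpolation=2),cv2.resize(s[170:290,120:250],None,fx=2,fy=2,interpolation=2)]))
m=mask(t,(105,15,60),(135,70,160),(260,200,345,270))
xs=np.flatnonzero(m.any(0));print(xs.min(),xs.max())
top=[];bot=[]
for x in range(xs.min()+4,xs.min()+26):
    r=np.flatnonzero(m[:,x])
    if len(r): top.append((x,r[0]));bot.append((x,r[-1]))
for e in(top,bot):
    l=cv2.fitLine(np.array([onz("top",p,.005)[:2] for p in e],np.float32),cv2.DIST_HUBER,0,.01,.01).ravel();print(np.degrees(np.arctan2(l[1],l[0])),l[2:])
E
```

```text
10.6 [ 0.4562 -0.1822  0.033 ] [-1.04 -0.93 -3.1 ] [-0.1  -0.   -0.04] 0.0237060432101903
282 332
83.377426 [ 0.50275123 -0.07300287]
84.54802 [ 0.42610922 -0.08234995]
```

View pics/c4.png

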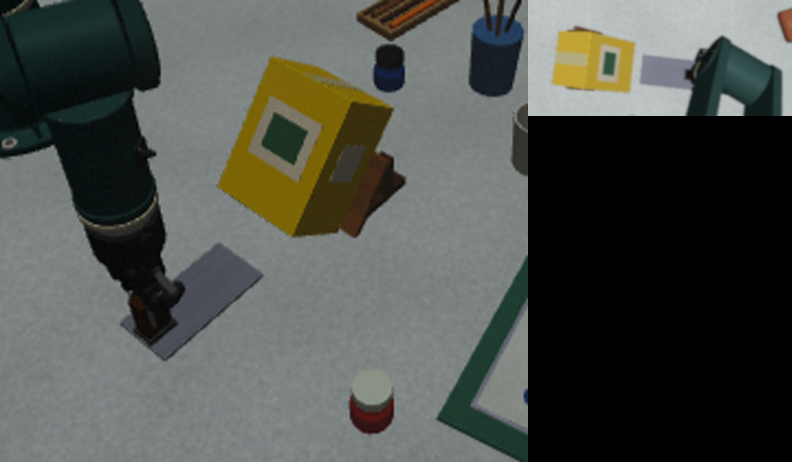

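View pics/c4z.png

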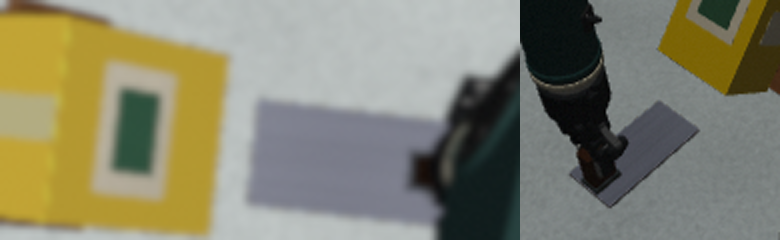

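Request:
play_rows:
  moves:
    - [[-0.7,2,15,-1,0,0,0],[-0.7,3.5,30,-1,0,0,0],[-0.7,5,45,-1,0,0,0],[-0.7,6.5,60,-1,0,0,0],[-0.7,8,70,-1,0,0,0]]

```text
time_s: 11.2
tcp_pos: [0.4652, -0.1111, 0.0329]
tool_rot: [[0.11, 0.994, 0.003], [0.994, -0.11, -0.001], [-0.001, 0.003, -1.0]]
wrist_force: [-1.1, -5.9, 6.5]
opening: 0.0233
```

Request:
play_rows:
  moves:
    - [[-0.7,0.4,4,0,0,0,0],[-0.7,0.8,8,0,0,0,0],[-0.7,1.2,12,0,0,0,0],[-0.7,1.6,16,0,0,0,0],[-0.7,2,20,0,0,0,0]]

```text
time_s: 11.7
tcp_pos: [0.4674, -0.0912, 0.033]
tool_rot: [[0.111, 0.994, 0.003], [0.994, -0.111, -0.002], [-0.001, 0.003, -1.0]]
wrist_force: [-0.2, -2.8, 0.7]
opening: 0.0233
```

```bash
python3 look.py c5
```

```text
11.7 [ 0.4674 -0.0912  0.033 ] [-0.17 -2.76  0.73] [-0.28  0.14  0.15] 0.023267604247032957
```

View pics/c5.png

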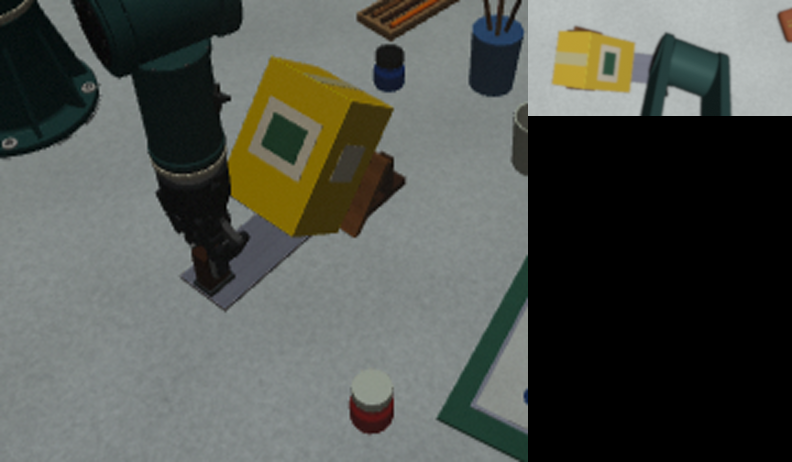

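Request:
play_rows:
  moves:
    - [[-0.7,0.2,2,0,0,0,0],[-0.7,0.4,4,0,0,0,0],[-0.7,0.6,6,0,0,0,0],[-0.7,0.8,8,0,0,0,0]]

```text
time_s: 12.2
tcp_pos: [0.4682, -0.0827, 0.033]
tool_rot: [[0.111, 0.994, 0.003], [0.994, -0.111, -0.001], [-0.001, 0.003, -1.0]]
wrist_force: [-0.3, -2.6, 2.0]
opening: 0.0233
```

Request:
play_rows:
  moves:
    - [[-0.7,0.2,1.5,0,0,0,0],[-0.7,0.3,3,0,0,0,0],[-0.7,0.5,5,0,0,0,0]]

```text
time_s: 12.5
tcp_pos: [0.4687, -0.0776, 0.0329]
tool_rot: [[0.111, 0.994, 0.003], [0.994, -0.111, -0.001], [-0.001, 0.003, -1.0]]
wrist_force: [-0.8, -7.5, 1.6]
opening: 0.0232
```

Request:
play_rows:
  moves:
    - [[-0.7,0.1,1,0,0,0,0],[-0.7,0.2,2,0,0,0,0]]

```text
time_s: 12.7
tcp_pos: [0.4692, -0.0761, 0.0331]
tool_rot: [[0.11, 0.994, 0.004], [0.994, -0.11, -0.002], [-0.002, 0.004, -1.0]]
wrist_force: [-0.3, -6.9, 1.3]
opening: 0.0233
```

```bash
python3 look.py c6
```

```text
12.7 [ 0.4692 -0.0761  0.0331] [-0.28 -6.9   1.35] [-0.91  0.36  0.11] 0.02334864542743207
```

View pics/c6.png

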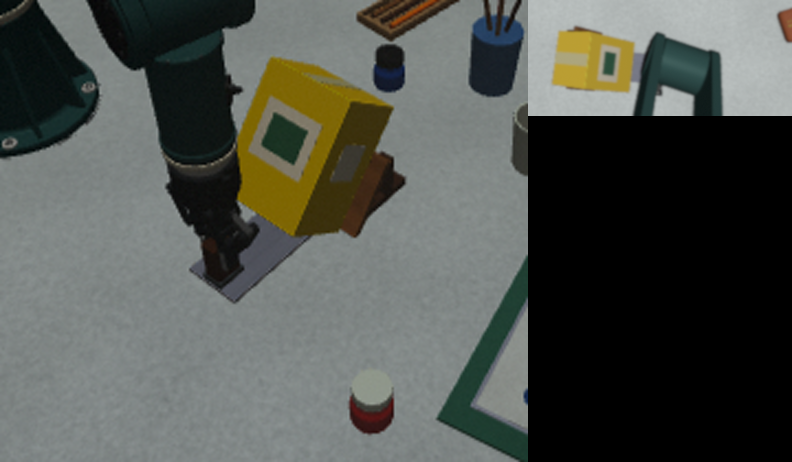

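Request:
play_rows:
  moves:
    - [[-0.7,0.1,1,0,0,0,0],[-0.7,0.2,2,0,0,0,0],[-0.7,0.3,3,0,0,0,0]]

```text
time_s: 13.1
tcp_pos: [0.4697, -0.0736, 0.0332]
tool_rot: [[0.11, 0.994, 0.004], [0.994, -0.11, -0.003], [-0.002, 0.004, -1.0]]
wrist_force: [-0.1, -6.5, 2.5]
opening: 0.0235
```

Request:
play_rows:
  moves:
    - [[-0.7,0.1,1,0,0,0,0],[-0.7,0.2,2,0,0,0,0],[-0.7,0.3,3,0,0,0,0],[-0.7,0.3,3,0,0,0,0]]

```text
time_s: 13.5
tcp_pos: [0.4703, -0.0711, 0.0332]
tool_rot: [[0.109, 0.994, 0.004], [0.994, -0.109, -0.004], [-0.003, 0.005, -1.0]]
wrist_force: [-0.8, -4.9, 1.0]
opening: 0.0237
```

```bash
python3 look.py c7
python3 - <<'E'
from h import *
ims=[cv2.resize(cv2.imread(f"pics/{n}_s.png")[200:240,190:260],None,fx=5,fy=5,interpolation=2) for n in("b6","c7")]
cv2.imwrite("pics/c7z.png",np.hstack(ims))
E
```

```text
13.5 [ 0.4703 -0.0711  0.0332] [-0.8  -4.9   0.96] [-0.72  0.35  0.1 ] 0.02369426660210625
```

View pics/c7.png

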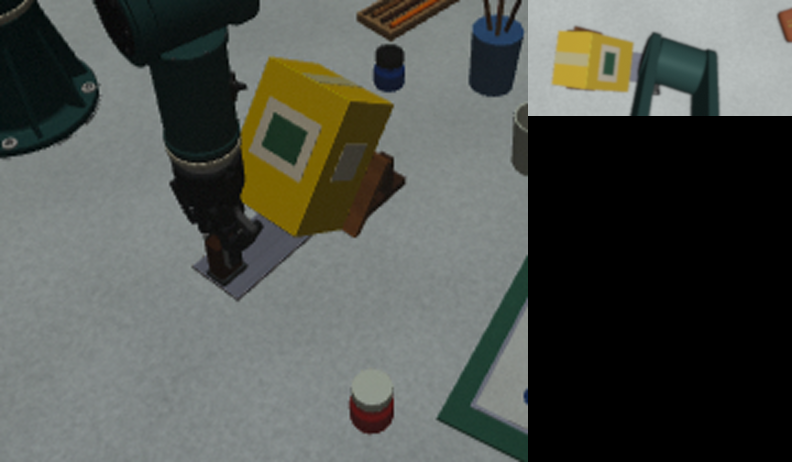

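View pics/c7z.png

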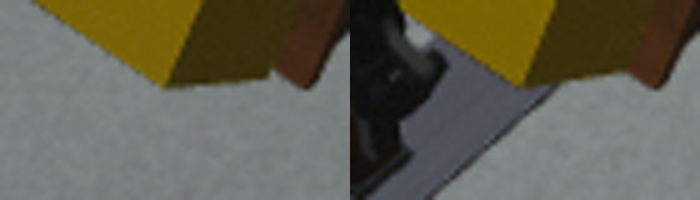

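Run:
```python
from h import *
u=np.array([np.cos(np.radians(84.3)),np.sin(np.radians(84.3)),0]);v=np.array([-u[1],u[0],0]);p0=np.array([.5363,-.0169,.064])
def q(x,y):
    o,d=ray("scene",(x-.4,y-.4));P=o+d*(v@(p0-o)/(v@d));return P
for n,a,b in(("before",(222.8,217.4),(244,215.3)),("now",(224.2,217.4),(246,214))):
    A,B=q(*a),q(*b);d=B-A;print(n,A.round(4),B.round(4),np.linalg.norm(d),np.degrees(np.arctan2(-d[2],u@d)))
```

```text
before [ 0.5362 -0.0176  0.0644] [ 0.5445  0.065  -0.0012] 0.10574537825861166 38.291853882323664
now [ 0.5367 -0.0126  0.0598] [ 0.5453  0.0737 -0.0032] 0.10719528028971669 36.02129433962601
```

Request:
play_rows:
  moves:
    - [[-0.7,0.1,1,0,0,0,0],[-0.7,0.2,2,0,0,0,0],[-0.7,0.3,3,0,0,0,0],[-0.7,0.3,3,0,0,0,0]]

```text
time_s: 14.0
tcp_pos: [0.4712, -0.0701, 0.0337]
tool_rot: [[0.107, 0.994, 0.005], [0.994, -0.107, -0.007], [-0.006, 0.006, -1.0]]
wrist_force: [-2.2, -13.6, 5.6]
opening: 0.0234
```

Request:
play_rows:
  moves:
    - [[-0.7,0,0,0,0,0,0],[0,0,0,0,0,0,0],[0.5,0,0,0,0,0,0],[0.6,0,0,0,0,0,0],[0.6,0,0,0,0,0,0]]

```text
time_s: 14.5
tcp_pos: [0.4711, -0.0698, 0.0336]
tool_rot: [[0.107, 0.994, 0.005], [0.994, -0.107, -0.007], [-0.006, 0.006, -1.0]]
wrist_force: [0.3, 0.2, -0.0]
opening: 0.0683
```

```bash
python3 look.py d1
```

```text
14.5 [ 0.4711 -0.0698  0.0336] [ 0.29  0.18 -0.04] [0.01 0.05 0.01] 0.06830544596704408
```

View pics/d1.png

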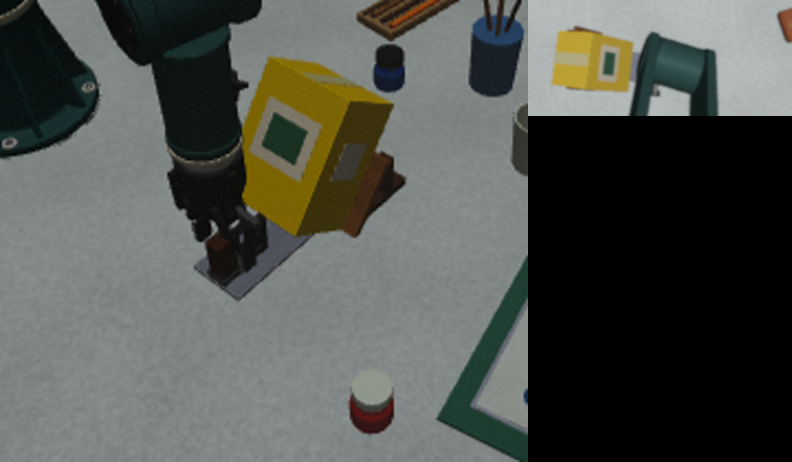

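Request:
play_rows:
  moves:
    - [[0.6,0,0,25,0,0,0],[0.6,0,-1,65,0,0,0],[0.6,0,-5,110,0,0,0],[0.6,0,-8,155,0,0,0],[0.4,0,-8,200,0,0,0]]

```text
time_s: 15.1
tcp_pos: [0.4707, -0.078, 0.2355]
tool_rot: [[0.107, 0.994, 0.005], [0.994, -0.107, -0.007], [-0.006, 0.006, -1.0]]
wrist_force: [0.7, -0.6, -0.8]
opening: 0.0599
```

Request:
play_rows:
  moves:
    - [[0.4,2,10,40,0,0,0],[0.4,6,35,80,0,0,0],[0.4,10,80,85,0,0,0],[0.4,14,125,85,0,0,0],[0.4,18,170,85,0,0,0]]

```text
time_s: 15.6
tcp_pos: [0.4887, 0.0936, 0.3213]
tool_rot: [[0.108, 0.994, 0.007], [0.994, -0.108, -0.007], [-0.006, 0.008, -1.0]]
wrist_force: [0.8, 0.0, -0.0]
opening: 0.0598
```

```bash
python3 look.py d2
python3 - <<'E'
from h import *
print("brush",onz("top",(118,198),.1),onz("top",(85,180),.23),onz("top",(78,196),.23),"blue",onz("top",(148,241),.06))
E
```

```text
15.6 [0.4887 0.0936 0.3213] [ 0.83  0.   -0.02] [ 0.01  0.02 -0.02] 0.0597536893741141
brush [0.55247804 0.42397682 0.1       ] [0.58209581 0.46366729 0.23      ] [0.54250814 0.47775413 0.23      ] blue [0.43591865 0.34543068 0.06      ]
```

View pics/d2.png

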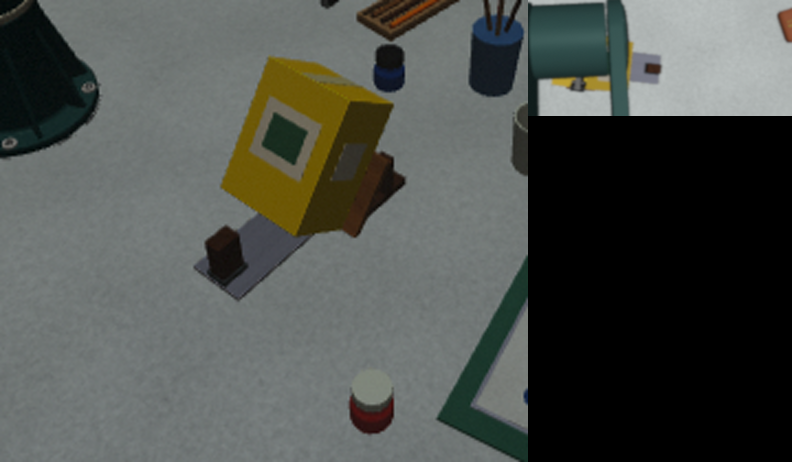

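Run:
```python
from h import *
s=cv2.imread("pics/d2_s.png")
cv2.imwrite("pics/d2z.png",cv2.resize(s[125:250,170:290],None,fx=4.5,fy=4.5,interpolation=2))
```

```text
(no output)
```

View pics/d2z.png

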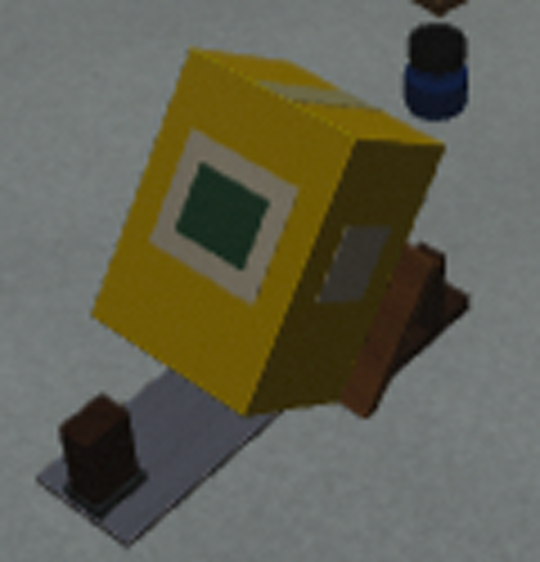

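Run:
```python
from h import *
u=np.array([np.cos(np.radians(84.3)),np.sin(np.radians(84.3)),0]);v=np.array([-u[1],u[0],0]);p0=np.array([.5363,-.0169,.064])
def q(x,y):
    o,d=ray("scene",(170+x/4.5-.4,125+y/4.5-.4));P=o+d*(v@(p0-o)/(v@d));return P
FB,FT,RT,RB=q(246,413),q(357,140),q(443,147),q(340,402)
for n,p in zip(("FB","FT","RT","RB"),(FB,FT,RT,RB)):print(n,p.round(4))
for a,b in((FB,FT),(FT,RT),(RB,RT),(FB,RB)):
    d=b-a;print(np.linalg.norm(d),np.degrees(np.arctan2(d[2],u@d)))
# blade robot-side/back corners
o=[onz("scene",(170+x/4.5-.4,125+y/4.5-.4),z) for x,y,z in((38,480,.005),(128,546,.005),(100,500,.005))];print(np.round(o,4))
d=o[0]-o[1];print("blade yaw",np.degrees(np.arctan2(d[1],d[0]))-90)
```

```text
FB [ 0.5369 -0.0107  0.0607]
FT [0.5471 0.0913 0.2043]
RT [0.555  0.1709 0.1463]
RB [ 0.5451  0.0718 -0.0029]
0.17647619154089464 54.47755752626283
0.09879771335993026 -35.966148437928396
0.17943170185868682 56.27445956316467
0.10448429809983881 -37.514717515850684
[[ 0.4336 -0.0882  0.005 ]
 [ 0.5106 -0.0954  0.005 ]
 [ 0.4747 -0.0787  0.005 ]]
blade yaw 84.65701838692632
```

Request:
play_rows:
  moves:
    - [[0.4,2,40,0,0,0,0],[0.4,5,85,0,0,0,0],[0.4,7,130,0,0,0,0],[0.4,7,142,-20,0,0,0],[0.4,7,142,-40,0,0,0]]

```text
time_s: 16.2
tcp_pos: [0.4958, 0.2407, 0.2803]
tool_rot: [[0.099, 0.995, 0.007], [0.995, -0.099, -0.003], [-0.003, 0.007, -1.0]]
wrist_force: [0.5, -0.4, -0.5]
opening: 0.0597
```

```bash
python3 look.py d3
python3 - <<'E'
from h import *
t=cv2.imread("pics/d3_t.png");s=cv2.imread("pics/d3_s.png")
cv2.imwrite("pics/d3z.png",np.hstack([cv2.resize(t[185:265,200:350],None,fx=5,fy=5,interpolation=2)]))
E
```

```text
16.2 [0.4958 0.2407 0.2803] [ 0.47 -0.42 -0.52] [-0.   -0.01  0.  ] 0.05966669579863298
```

View pics/d3z.png

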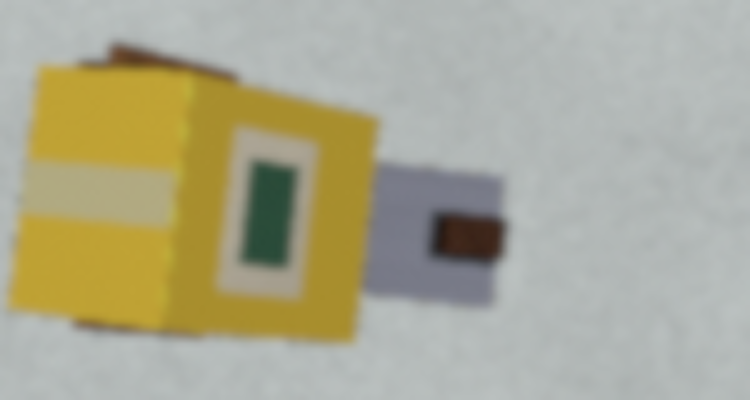

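View pics/d3.png

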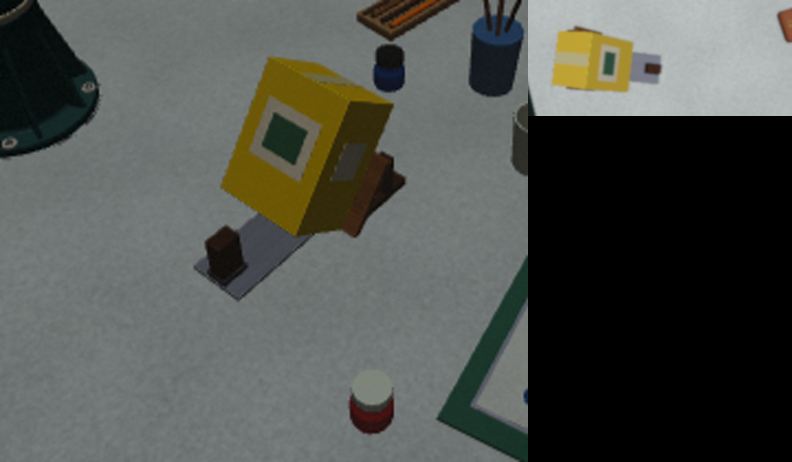

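Run:
```python
from h import *
T=lambda x,y,z:onz("top",(200+x/5-.4,185+y/5-.4),z)
pts=dict(BBfar=(503,176,.005),BBrob=(492,305,.005),BFfar=(379,163,.005),BFrob=(366,293,.005),FBfar=(378,118,.061),FBrob=(354,341,.061),FTfar=(195,72,.205),FTrob=(163,328,.205),RTfar=(40,66,.146),RTrob=(10,310,.146))
P={k:T(*p) for k,p in pts.items()}
for k in("BB","BF","FB","FT","RT"):
    a,b=P[k+"rob"],P[k+"far"];d=a-b;print(k,((a+b)/2).round(4),np.linalg.norm(d).round(4),np.degrees(np.arctan2(d[1],d[0]))-90)
for s in("far","rob"):
    d=P["BF"+s]-P["BB"+s];print(np.degrees(np.arctan2(d[1],d[0])))
a=(P["FBfar"]+P["FBrob"])/2;b=(P["RTfar"]+P["RTrob"])/2;d=b-a;y=np.arctan2(d[1],d[0]);print("carton axis yaw",np.degrees(y))
n=np.array([-np.sin(np.radians(84.3)),np.cos(np.radians(84.3))])
for k in("BB","BF","FB","FT","RT"): print(k,"lateral",n@((P[k+"rob"]+P[k+"far"])/2)[:2])
```

```text
BB [ 0.4683 -0.09    0.005 ] 0.0772 85.28514100176764
BF [ 0.4743 -0.015   0.005 ] 0.0779 84.90642552640162
FB [ 0.4723 -0.0075  0.061 ] 0.1274 84.4956396371376
FT [0.4818 0.0949 0.205 ] 0.1278 84.20473858764981
RT [0.4888 0.178  0.146 ] 0.129 84.88783965951626
85.08954190022368
85.6170076073691
carton axis yaw 84.92656081055517
BB lateral -0.4748768733259244
BF lateral -0.4734925800896754
FB lateral -0.4707191890044154
FT lateral -0.4699496400307512
RT lateral -0.4686826387469641
```

Request:
play_rows:
  moves:
    - [[0.4,0,0,-40,0,0,0],[0.4,0,0,-80,0,0,0],[0.4,0,0,-115,0,0,0],[0.4,0,0,-145,0,0,0],[0.4,0,0,-158,0,0,0]]

```text
time_s: 16.8
tcp_pos: [0.4922, 0.2368, 0.1178]
tool_rot: [[0.102, 0.995, -0.004], [0.995, -0.102, -0.008], [-0.008, -0.003, -1.0]]
wrist_force: [-0.7, -0.5, 0.3]
opening: 0.0599
```

Request:
play_rows:
  moves:
    - [[0.4,-1,-10,-2,0,0,0],[0.4,-2,-20,-2,0,0,0],[0.4,-3,-30,-2,0,0,0],[0.4,-3.5,-35,-2,0,0,0],[0.4,-4,-40,-2,0,0,0]]

```text
time_s: 17.3
tcp_pos: [0.4889, 0.1962, 0.1169]
tool_rot: [[0.103, 0.995, -0.001], [0.995, -0.103, -0.007], [-0.007, -0.001, -1.0]]
wrist_force: [-0.1, 1.0, -0.6]
opening: 0.0599
```

```bash
python3 look.py e1
```

```text
17.3 [0.4889 0.1962 0.1169] [-0.1   0.98 -0.57] [ 0.02 -0.03 -0.02] 0.0598819615128003
```

View pics/e1.png

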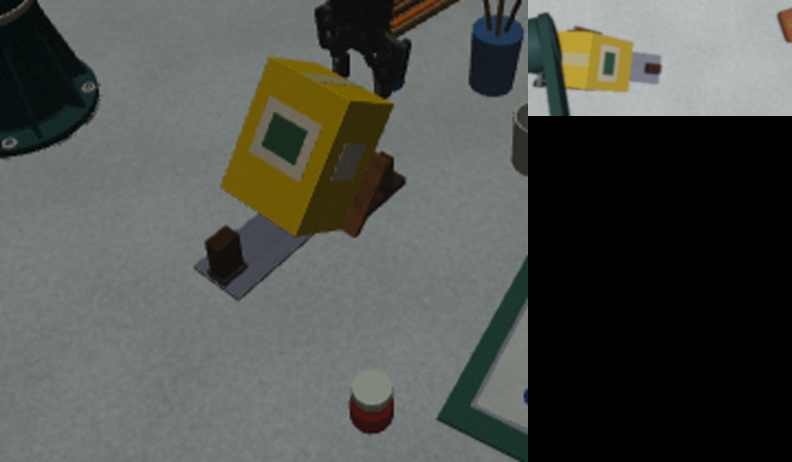

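Request:
play_rows:
  moves:
    - [[0.4,-0.3,-3,0,0,0,0],[0.4,-0.6,-6,0,0,0,0],[0.4,-0.9,-9,1,0,0,0],[0.4,-1.2,-12,2.5,0,0,0],[0.4,-1.5,-15,4,0,0,0]]

```text
time_s: 17.9
tcp_pos: [0.4871, 0.1812, 0.1207]
tool_rot: [[0.102, 0.995, -0.002], [0.995, -0.102, -0.008], [-0.008, -0.001, -1.0]]
wrist_force: [0.7, 1.2, -0.7]
opening: 0.0596
```

```bash
python3 look.py e2
```

```text
17.9 [0.4871 0.1812 0.1207] [ 0.66  1.17 -0.74] [ 0.09 -0.05  0.03] 0.059632435053180846
```

View pics/e2.png

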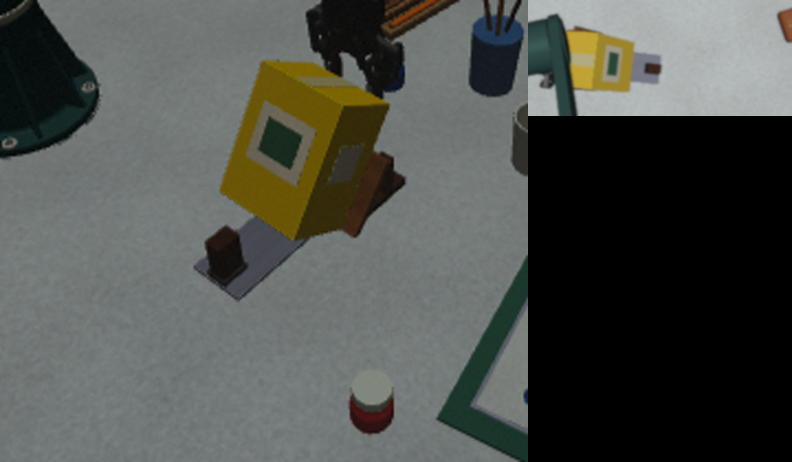

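Request:
play_rows:
  moves:
    - [[0.4,-0.2,-2,1.2,0,0,0],[0.4,-0.4,-4,2.4,0,0,0],[0.4,-0.6,-6,3.6,0,0,0],[0.4,-0.8,-8,4.8,0,0,0],[0.4,-1,-10,6,0,0,0]]

```text
time_s: 18.5
tcp_pos: [0.4859, 0.1706, 0.1267]
tool_rot: [[0.103, 0.995, -0.003], [0.995, -0.103, -0.008], [-0.008, -0.002, -1.0]]
wrist_force: [0.5, -0.2, 0.4]
opening: 0.0596
```

```bash
python3 look.py e3
```

```text
18.5 [0.4859 0.1706 0.1267] [ 0.48 -0.24  0.43] [0.04 0.02 0.02] 0.05956371959699589
```

View pics/e3.png

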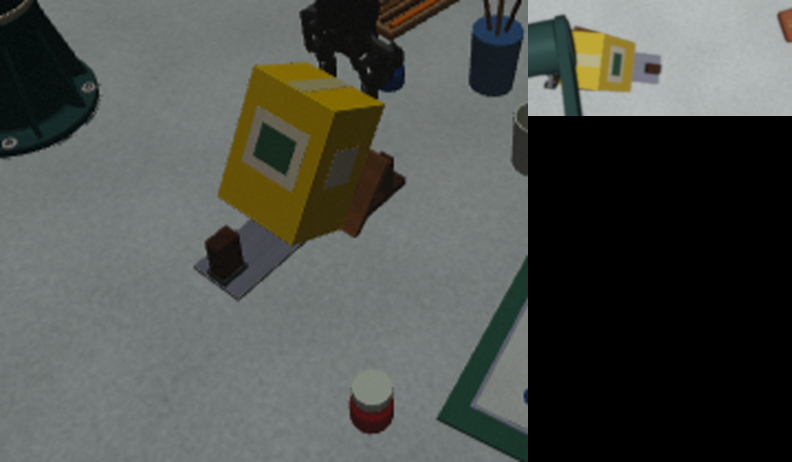

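Request:
play_rows:
  moves:
    - [[0.4,-0.2,-2,1,0,0,0],[0.4,-0.4,-4,2,0,0,0],[0.4,-0.6,-6,3,0,0,0],[0.4,-0.6,-6,3,0,0,0]]

```text
time_s: 19.0
tcp_pos: [0.4853, 0.1642, 0.1299]
tool_rot: [[0.103, 0.995, -0.002], [0.995, -0.103, -0.008], [-0.008, -0.002, -1.0]]
wrist_force: [-0.3, 1.4, 0.1]
opening: 0.0599
```

```bash
python3 look.py e4
```

```text
19.0 [0.4853 0.1642 0.1299] [-0.32  1.44  0.07] [ 0.05  0.01 -0.01] 0.059900758858889284
```

View pics/e4.png

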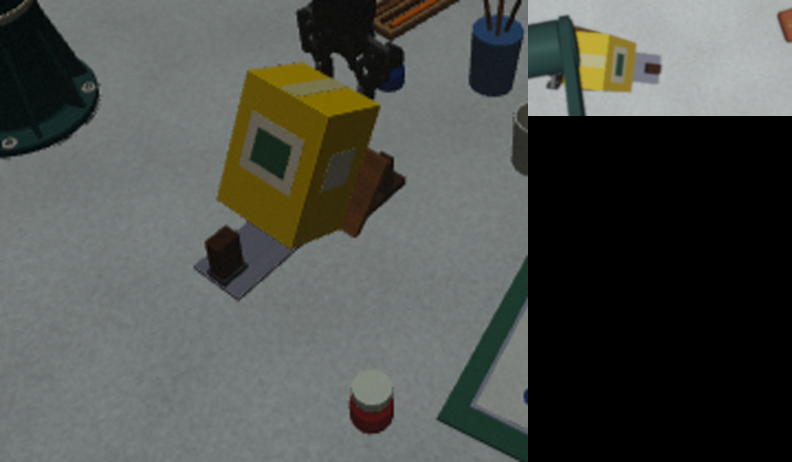

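Request:
play_rows:
  moves:
    - [[0.4,-0.2,-2,1,0,0,0],[0.4,-0.4,-4,2,0,0,0],[0.4,-0.6,-6,3,0,0,0],[0.4,-0.8,-8,3.7,0,0,0],[0.4,-0.8,-8,3.7,0,0,0]]

```text
time_s: 19.6
tcp_pos: [0.4845, 0.1562, 0.1336]
tool_rot: [[0.103, 0.995, -0.002], [0.995, -0.103, -0.008], [-0.008, -0.001, -1.0]]
wrist_force: [-0.0, 0.3, -0.0]
opening: 0.0597
```

```bash
python3 look.py e5
```

```text
19.6 [0.4845 0.1562 0.1336] [-0.05  0.32 -0.03] [ 0.    0.04 -0.01] 0.05974977507482664
```

View pics/e5.png

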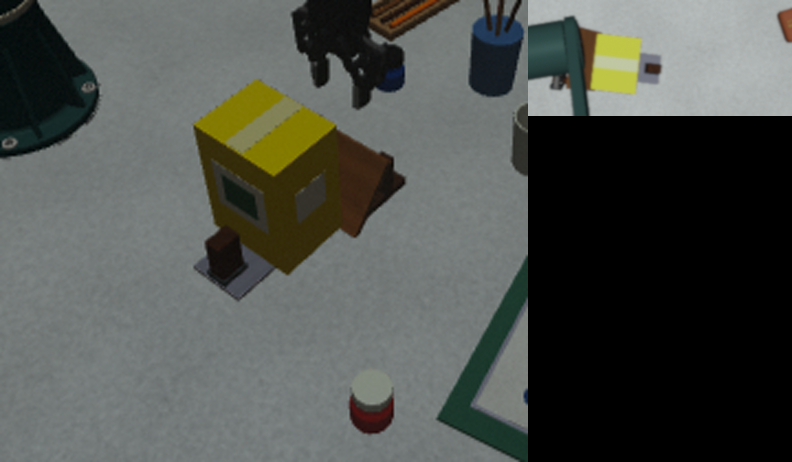

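Request:
play_rows:
  moves:
    - [[0.4,1,10,5,0,0,0],[0.4,3,30,30,0,0,0],[0.4,3,40,70,0,0,0],[0.4,3,45,115,0,0,0],[0.4,0,60,155,0,0,0]]

```text
time_s: 20.2
tcp_pos: [0.4847, 0.217, 0.291]
tool_rot: [[0.104, 0.995, -0.001], [0.995, -0.104, -0.008], [-0.008, -0.0, -1.0]]
wrist_force: [0.8, 1.1, -0.7]
opening: 0.0597
```

Request:
play_rows:
  moves:
    - [[0.4,-10,20,0,0,0,0],[0.4,-20,50,0,0,0,0],[0.4,-30,80,0,0,0,0],[0.4,-30,85,0,0,0,0],[0.4,-30,85,0,0,0,0]]

```text
time_s: 20.7
tcp_pos: [0.4544, 0.3033, 0.2912]
tool_rot: [[0.101, 0.995, -0.001], [0.995, -0.101, -0.008], [-0.008, -0.0, -1.0]]
wrist_force: [0.0, 1.5, -0.2]
opening: 0.0595
```

```bash
python3 look.py f1
python3 - <<'E'
from h import *
t=cv2.imread("pics/f1_t.png");s=cv2.imread("pics/f1_s.png")
cv2.imwrite("pics/f1z.png",np.hstack([cv2.resize(s[140:250,165:275],None,fx=4,fy=4,interpolation=2),cv2.resize(t[180:290,210:300],None,fx=4,fy=4,interpolation=2)]))
m=mask(t,(22,60,60),(40,255,255),(200,180,320,280))
P=np.array([onz("top",p[0],.185)[:2] for p in cv2.convexHull(cv2.findNonZero(m))],np.float32)*1000
print(cv2.minAreaRect(P))
E
```

```text
20.7 [0.4544 0.3033 0.2912] [ 0.04  1.5  -0.17] [ 0.   -0.01 -0.02] 0.05949150576902204
((475.3349914550781, 25.448009490966797), (107.32628631591797, 130.57138061523438), 84.16578674316406)
```

View pics/f1z.png

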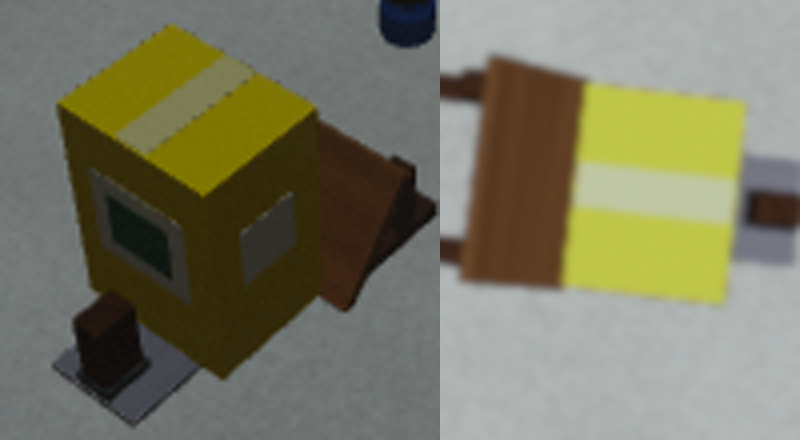

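View pics/f1_t.png

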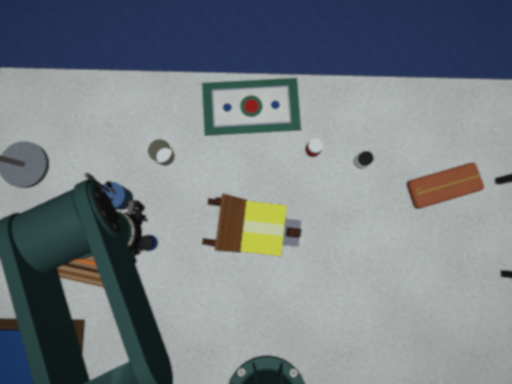

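View pics/f1_s.png

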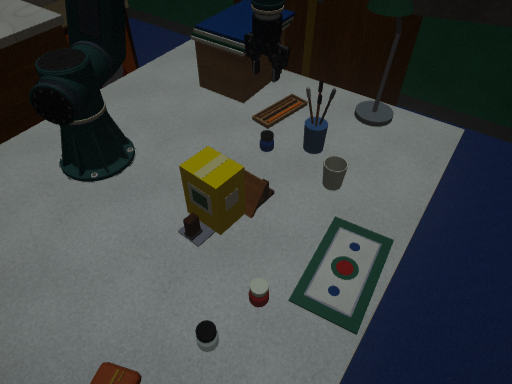

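Run:
```python
from h import *
S=lambda x,y:(165+x/4-.4,140+y/4-.4)
T=lambda x,y:(210+(x-440)/4-.4,180+y/4-.4)
for n,a,b in [("FTfar",(206,195),(745,101)),("FTrob",(58,104),(724,304)),("RTfar",(317,111),(584,83)),("RTrob",(172,25),(561,287))]: print(n,tri(S(*a),T(*b)))
o=observe();print(o["wrist_force"],o["dq"].round(2))
print("FB far/rob on z=.005",onz("scene",S(223,379),.005),onz("scene",S(93,288),.005),"RB far",onz("scene",S(320,297),.005))
```

```text
FTfar (array([ 0.53559255, -0.03173251,  0.18312085]), np.float64(0.0019290351570273685))
FTrob (array([ 0.40682005, -0.01958397,  0.18173234]), np.float64(0.0017758178468968559))
RTfar (array([0.5449974 , 0.07107553, 0.1786918 ]), np.float64(0.00022938372327075337))
RTrob (array([0.41571158, 0.08353509, 0.18084442]), np.float64(0.001952887849738107))
[-0.70935644  0.437143    0.03247506] [-0.94 -0.1   0.35  0.12 -0.05  0.02]
FB far/rob on z=.005 [ 0.53570904 -0.03161361  0.005     ] [ 0.40847418 -0.01890937  0.005     ] RB far [0.54772412 0.06558752 0.005     ]
```

```bash
python3 -c "
from workcell import *
print(observe()['time_s']);print(job_done())"
```

```text
20.8
the job is handed in; nothing more can be done
None
```

The carton now stands upright on the blade, and I handed the job in at 20.8 s with the gripper open and clear of everything. No verdict is reported.

**What I did**
- I pushed the carton's upper front slowly until it leaned by itself on the stand, at about 38°.
- I gripped the blade by its handle, aligned it and slid it under until it wedged: it stopped with a 13.6 N push.
- I let go of the blade, hooked the carton's rear top edge from behind and rocked it forward until it fell upright onto the blade.

**What the last checks showed**
- **Upright:** the front top and front bottom edges lie at the same place to about 1 mm. The top measures about 5 mm higher than at the start, which matches the blade's thickness. The front top edge read about 2 to 3 mm higher than the rear, which I put down to measuring noise.
- **Blade fit:** its tip is about 10 mm short of the carton's rear bottom edge, and its yaw matches the carton's to within about 1°. The top camera puts it 3 to 4 mm off the carton's midline. The scene camera suggested up to 9 mm off, and I did not resolve that disagreement.
- **Carton moved:** the blade's push slid the leaning carton about 7 mm, up against the foot of the stand.
- **Bystanders:** the jars, cup and brush pot look unmoved in the last images. I did not measure their positions.
- **Forces:** the largest wrist force component I saw was 13.6 N.

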